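# Stack a foam fairing plug and weight it for gluing

### The arm

A 6-joint arm with a two-finger parallel gripper is mounted at the origin on the work surface. World frame = base frame: x ahead of the robot, y to its left, z up, the work surface at z = 0. Lengths are in m, angles in degrees, forces in N, time in s.
With the tool pointing down it reaches from about 0.275 to 1 m from the base axis. Payload 8.4 kg.
Tool frame: the origin (TCP) lies between the finger pads; the fingertips stand 25 mm ahead of it and the grasp point (between the pads) lies 6 mm ahead of it; z points along the fingers, x is the direction in which the jaws open and shut, and the axes are right-handed (so a half turn about z gives the same grasp; the last joint's range is limited). The gripper opens to 85 mm and grips with 20 to 120 N. Pads are 22 mm wide; open, the fingers measure 114 mm over their backs; the gripper's body (76 mm by 85 mm) begins 54 mm behind the grasp point. The pads swing forward as they close: fully open they stand 13 mm farther back than shut.
Start: joints at [-73.934, 20.225, 93.587, -0, 66.188, -0.138], TCP at [0.174, -0.6, 0.256] pointing down, gripper open.
Joint ranges: [-150.9, 150.9], [-52.94, 120.26], [3.33, 152.33], [-74.26, 254.26], [0, 154.13], [-172.89, 172.89]. Speed limits (degrees/s): [127.2, 127.2, 159.86, 180, 180, 180].

### API

Orientations are given as [roll, pitch, yaw] about the fixed x, y, z axes, in that order (R = Rz(yaw) Ry(pitch) Rx(roll)).
In Python, from rig import r gives the robot as it stands.
- The arm moves only by the tool jog_arm, never from a script. Its argument "increments" is a list of rows, each an object with "offset": the shift along the tool's x, y, z scaled (see below), a list of three; "dr": the turn, a rotation vector about the tool's x, y, z scaled (see below), a list of three; "grip": the opening, from 0 (shut) to 1 (fully open). In form: [{"offset": [x, y, z], "dr": [rx, ry, rz], "grip": grip}, ...]. A call has 1 to 12 rows; each row is the pose to reach, as a shift and turn from the pose commanded when the call began, along the tool's axes at that moment; what a row does not reach only later rows make up. The controller multiplies each number of a shift by 300 mm and each number of a turn by 60 degrees. A row lasts 1/12 s, in which the tool goes at most 41.7 mm and 7.16 degrees, less where a joint would pass 70% of its speed; a pose out of reach is approached as far as the arm can. A call with a number of a shift or a turn outside -1 to 1 is refused whole. A call with a gripper value outside its range is refused whole. The fingers move at their own pace and stop on an object; "squeeze" is the grip in N (left out, the last holds). Time passes only in rows, so rows that repeat a pose let the fingers close. It gives the time, the measured TCP pose, the force and the opening at its end, in the units of the state.
- r.state(): the state, without advancing time (a new reading comes with each control period).
- r.grab_frame(name): name is "scene" or "top"; returns (picture, depth): 420x560x3 uint8, red, green, blue; 420x560 float32, m along the optical axis (not along the pixel's ray), 0 where there is no reading.
- r.get_calibration(name): a dict with "intrinsics" (3x3 intrinsics, pixels), "world_from_camera" (4x4, takes a point from camera to world coordinates). Camera axes: x right, y down, z forward; pixel columns grow to the right and rows downward; lengths in m; the calibration is good to about 2 mm. A picture is of the moment at which its call begins. get_calibration takes no time and is no camera call.
- r.job_done(): hands the job in, once; it reports no verdict.
Trained networks look in the newest picture that a camera, given by its name, has taken for a name from the list of things; names that differ only in an ending like _2 or _b are one class to them, and where a whole thing is asked for, a point or a joint stands for the part that bears it (a point fixed in the world has none). Each returns a list of dicts, best first, with "score" (0 to 1); they miss things now and then, are a little off and sometimes report something else, mostly with a low value. They report only what shows in the picture. A call takes as long as a camera call. They do not tell look-alikes from the thing itself.
- r.cut_out(camera, target): "mask" (420x560 bool, what is visible of it) and "bbox" ([centre column, centre row, width, height] in pixels, round what is visible of it).
- r.place_of(camera, target): "position" ([column, row] in pixels: a listed point, or the origin of a listed thing).
The state is a dict: "clock": time; "qpos": joint angles; "joint_velocities": joint speeds; "tau": joint torques, N m; "tool_pos": TCP position; "tool_rot": TCP orientation; "wrist_force": force on the tool from outside, world axes, zero at the start; "moment": the same for the moment, N m; "opening": finger opening in m.
Only numpy, scipy, OpenCV 4.12 (cv2) and the standard library are available. Lean on these libraries where they do the work, as an engineer would, in place of code of your own. Each camera call takes 0.05 s, during which the arm holds its last target. There are 200 camera calls.

### The job

Stack the foam plug on the white build board: the large teardrop layer on the drawn outline, the middle one on it and the small one on top, noses all pointing to the outline's round end, each centred on the one below so that an even step shows all round. Then lay the plywood caul flat, lengthwise and centred on the top layer, and finally set the steel weight flat on the middle of the caul, without dropping it. Leave the glue bottle and the tape roll as they stand.

Things in the scene. Friction and masses are not known exactly. Their poses are not given: they have to be found in the camera images.
- layer_large: Loose flat layer of pale green rigid foam, 25 mm thick, teardrop outline: 176 mm long, 66 mm wide, one end a half-round nose, the other tapering to a blunt 38 mm wide tail. Origin: underside, middle of length and width. x points to the nose, z up. Its sides are parallel from 22 mm behind the origin to 55 mm ahead of it; it balances at the origin and is gripped there across its width. Weight about 45 g. The largest of three alike; lies flat on the bench, underside at height 0.
- layer_middle: Loose flat layer of pale green rigid foam, 25 mm thick, teardrop outline: 160 mm long, 50 mm wide, one end a half-round nose, the other tapering to a blunt 26 mm wide tail. Origin: underside, middle of length and width. x points to the nose, z up. Its sides are parallel from 22 mm behind the origin to 55 mm ahead of it; it balances at the origin and is gripped there across its width. Weight about 34 g. The middle one of three: 8 mm smaller all round than the large one.
- layer_small: Loose flat layer of pale green rigid foam, 25 mm thick, teardrop outline: 144 mm long, 34 mm wide, one end a half-round nose, the other tapering to a blunt 13 mm wide tail. Origin: underside, middle of length and width. x points to the nose, z up. Its sides are parallel from 22 mm behind the origin to 55 mm ahead of it; it balances at the origin and is gripped there across its width. Weight about 24 g. The smallest of three: 8 mm smaller all round than the middle one.
- caul: Loose rectangular strip of bare plywood (spreads the pressure on the foam), 150 x 50 mm, 15 mm thick, about 75 g, lying flat on the bench. Origin: centre of the underside; x along its length, z up.
- weight: Loose plain block of bright steel, 80 x 40 mm, 30 mm high as it lies, about 0.75 kg. Origin: centre of the underside; x along the 80 mm, z up.
- build_board: White-faced board fixed to the bench, at its left or its right, 260 x 110 mm, top 16 mm above the bench. Origin: centre of its underside; x along its length. On its top the outline of the large layer is drawn in dark lines with a centreline and a cross line: the middle of the outline lies 30 mm from the board's centre towards +x, on the centreline (30 mm ahead of the origin), and its round end points to +x. The board's other end has a hole mark and two screw heads.
- glue_bottle: Upright white glue bottle with red nozzle, 60 mm diameter, 138 mm high, standing loose among the things. Origin: centre of its underside. Not to be disturbed.
- tape_roll: Loose roll of buff masking tape lying flat, 84 mm diameter, 24 mm high. Origin: centre of its underside. Not to be disturbed.
- sanding_block: Cork sanding block, 72 x 47 mm, 26 mm high, lying flat. Origin: centre of its underside. Plays no part.
- vice: Heavy dark swivel machine vice with a green base, fixed on the bench on the side away from the build board, 250 mm along x, 150 mm across, 90 mm high. Origin: centre of its underside. Plays no part.
Things that resemble listed ones, but are neither listed nor needed, are in the scene too. Leave any black, blue or orange look-alike of the layer_middle alone.

How it is judged (in metres and radians):
On the way, in this order (a step that is already met when the one before it is completed fails the run):
1. the large layer lies on the drawn outline, released (x of layer_large in the frame of build_board between 0.022 and 0.038 m and y of layer_large in the frame of build_board between -0.008 and 0.008 m and z of layer_large in the frame of build_board between 0.012 and 0.02 m and angle between layer_large's own z axis and vertical below 0.07 rad and angle between the x axis of layer_large and the x axis of build_board, either way round below 0.13 rad and x of build_board in the frame of layer_large below -0.008 m and contact force between the fingers and layer_large below 0.05 N), for 0.2 s.
2. the middle layer lies centred on the large one, released (horizontal distance between layer_middle and layer_large below 0.008 m and z of layer_middle in the frame of layer_large between 0.021 and 0.029 m and angle between layer_middle's own z axis and vertical below 0.07 rad and angle between the x axis of layer_middle and the x axis of layer_large, either way round below 0.13 rad and x of build_board in the frame of layer_middle below -0.008 m and contact force between the fingers and layer_middle below 0.05 N), for 0.2 s.
3. the small layer lies centred on the middle one, released (horizontal distance between layer_small and layer_middle below 0.008 m and z of layer_small in the frame of layer_middle between 0.021 and 0.029 m and angle between layer_small's own z axis and vertical below 0.07 rad and angle between the x axis of layer_small and the x axis of layer_middle, either way round below 0.13 rad and x of build_board in the frame of layer_small below -0.008 m and contact force between the fingers and layer_small below 0.05 N), for 0.2 s.
4. the caul lies centred on the small layer, released (horizontal distance between caul and layer_small below 0.01 m and z of caul in the frame of layer_small between 0.021 and 0.029 m and angle between caul's own z axis and vertical below 0.07 rad and angle between the x axis of caul and the x axis of layer_small, either way round below 0.13 rad and contact force between the fingers and caul below 0.05 N), for 0.2 s.
5. the weight lies on the middle of the caul, released (horizontal distance between weight and caul below 0.01 m and z of weight in the frame of caul between 0.011 and 0.019 m and angle between weight's own z axis and vertical below 0.07 rad and contact force between the fingers and weight below 0.05 N), for 0.2 s.
At the end, for the whole second after the job is handed in: Stacked in order on the outline, flat (0.07 rad; heights within 4 mm), noses to its round end: large layer within 8 mm along and across of the outline, other layers within 8 mm of the one below, caul and weight within 10 mm; layers and caul in line within 0.13 rad; all released, at rest (all of step 1 and all of step 2 and all of step 3 and all of step 4 and all of step 5 and linear speed of each of layer_large, layer_middle, layer_small, caul, weight below 0.02 m/s); the robot touches nothing.
It fails at once if the glue bottle is tipped or shifted by more than 25 mm (angle between glue_bottle's own z axis and vertical above 0.4 rad or distance of glue_bottle from where it was at the start of the episode above 0.025 m).
It fails at once if the tape roll is shifted by more than 25 mm (distance of tape_roll from where it was at the start of the episode above 0.025 m).
It fails at once if the steel weight is dropped (falls freely by more than about 18 mm) (linear speed of weight above 0.6 m/s and contact force between the fingers and weight below 0.01 N).
It also fails if it takes over 128 s, if anything falls off the work surface, if the arm or the gripper's body presses on something with over 40 N, if the wrist force passes 120 N, or if a joint passes its speed limit or range.

## Working session

There is one attempt and no reset: what is moved stays moved. The work goes in short steps, Python scripts to look and compute and a tool call to move; the robot and the scene stay as the last step left them, time stands still between calls to the robot, and variables do not carry over. Pictures are saved under pics/ and viewed, about 12 in all and at most 16, crops included, and the job is handed in when it is done.

Besides the shell and the picture viewer there is one more tool, called in YAML: its name, and indented under it one key for each argument. jog_arm: Moves the arm, as the interface text tells. Shifts and turns lie within -1 to 1; 1 stands for 300 mm of shift or 60 degrees of turn. Its arguments: {"type":"object","properties":{"increments":{"type":"array"},"squeeze":{"type":"number"}},"required":["increments"]}

```bash
mkdir -p pics; ls; python3 - <<'E'
from rig import r
import cv2,numpy as np
for n in("scene","top"):
    p,d=r.grab_frame(n); cv2.imwrite(f"pics/{n}0.png",p[:,:,::-1]); c=r.get_calibration(n); print(n,c["intrinsics"],c["world_from_camera"].round(3) if hasattr(c["world_from_camera"],'round') else c["world_from_camera"])
print(r.state())
E
```

```text
pics
scene [[492.35682228   0.         287.9938741 ]
 [  0.         492.35682228 209.42411286]
 [  0.           0.           1.        ]] [[ 0.469  0.538 -0.701  1.425]
 [ 0.883 -0.298  0.362 -0.508]
 [-0.014 -0.789 -0.615  0.919]
 [ 0.     0.     0.     1.   ]]
top [[482.2824094    0.         279.99380805]
 [  0.         482.2824094  203.74444676]
 [  0.           0.           1.        ]] [[ 0.002 -0.999  0.046  0.387]
 [-1.    -0.002  0.008 -0.017]
 [-0.008 -0.046 -0.999  1.187]
 [ 0.     0.     0.     1.   ]]
{'clock': 0.1, 'qpos': array([-7.39325119e+01,  2.02577121e+01,  9.36246843e+01, -9.55392454e-06,
        6.61890245e+01, -1.37872199e-01]), 'joint_velocities': array([ 0.12716193, -0.05320397, -0.0903584 ,  0.01667926,  0.07739302,
        0.00128659]), 'tau': array([ 5.94126268e-04, -6.06357336e+01, -3.42819786e+01, -7.88811747e-06,
        3.81856851e-03, -3.47722175e-05]), 'tool_pos': array([ 0.1743109 , -0.5997835 ,  0.25564651]), 'tool_rot': array([-1.79999837e+02,  7.14206938e-02, -7.37946358e+01]), 'wrist_force': array([ 0.01720291, -0.72398414,  0.13631233]), 'moment': array([-0.00427428, -0.02799253, -0.02490039]), 'opening': 0.08540697961928244}
```

View pics/top0.png

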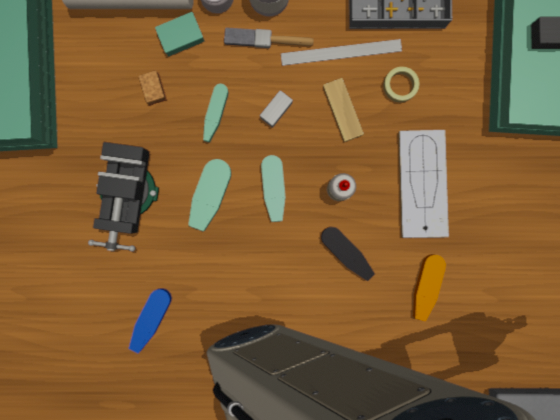

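View pics/scene0.png

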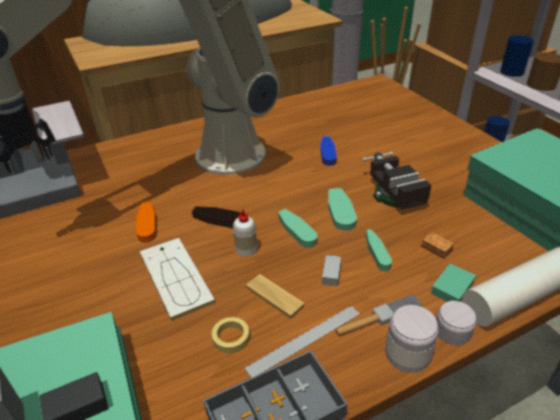

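Top view: the candidates for the layers are green foam at (215,112) small, (210,195) large and (274,187) middle. The look-alikes are black (347,252), orange (430,287) and blue (150,320). Caul (343,110), weight (276,108), board (424,184) with its round end up (+x), bottle (342,187), tape (402,84).

```bash
cat > h.py <<'E'
from rig import r
import cv2,numpy as np
H=dict(layer_large=.025,layer_middle=.025,layer_small=.025,caul=.015,weight=.030,build_board=.016,tape_roll=.024,glue_bottle=.138,sanding_block=.026)
def cloud(cam,d):
    c=r.get_calibration(cam);K=np.array(c["intrinsics"]);T=np.array(c["world_from_camera"])
    v,u=np.mgrid[:420,:560]
    ray=np.stack([(u-K[0,2])/K[0,0],(v-K[1,2])/K[1,1],np.ones(u.shape)],-1)
    return ray*d[...,None]@T[:3,:3].T+T[:3,3], ray@T[:3,:3].T, T[:3,3]
def fit(m,P,R,o,top,tol=.007):
    """axis, centre, size of the flat top seen in mask m, at height top"""
    s=m&(abs(P[...,2]-top)<tol)
    X=(o+R*((top-o[2])/R[...,2])[...,None])[s][:,:2]
    w,V=np.linalg.eigh(np.cov(X.T));a=V[:,1]
    q=(X-X.mean(0))@np.stack([a,[-a[1],a[0]]],1)
    if q[:,0].max()+q[:,0].min()>0: a=-a;q=-q   # centroid is nearer the nose (fat end)
    lo,hi=q.min(0),q.max(0);mid=(lo+hi)/2
    c=X.mean(0)+mid[0]*a+mid[1]*np.array([-a[1],a[0]])
    return c,np.degrees(np.arctan2(a[1],a[0])),hi-lo,np.median(P[...,2][s]),s.sum()
E
python3 - <<'E'
from h import *
p,d=r.grab_frame("top");P,R,o=cloud("top",d)
for n in H:
    for k in r.cut_out("top",n)[:3]:
        try: c,a,s,z,N=fit(k["mask"],P,R,o,H[n])
        except Exception as e: print(n,k["score"],k["bbox"],e);continue
        print(n,round(k["score"],2),np.round(k["bbox"]),"c",c.round(4),"yaw",round(a,1),"size",s.round(3),"z",round(z,4),N)
hsv=cv2.cvtColor(p,cv2.COLOR_RGB2HSV);print(hsv[195,210],hsv[187,274],hsv[112,215])
g=cv2.inRange(hsv,(60,40,90),(95,160,255))
n,l,st,ce=cv2.connectedComponentsWithStats(g)
for i in range(1,n):
    if 300<st[i,4]<5000: print("green",ce[i].round(),*[np.round(x,4) for x in fit(l==i,P,R,o,.025)])
k=cv2.resize(p[60:250,180:460],None,fx=2.8,fy=2.8,interpolation=2);cv2.imwrite("pics/crop1.png",k[:,:,::-1])
E
```

```text
layer_large 0.66 [209. 193.  43.  69.] c [0.4643 0.166 ] yaw -20.0 size [0.173 0.067] z 0.0256 1758
layer_middle 0.7 [427. 287.  34.  67.] c [ 0.2428 -0.3616] yaw -16.0 size [0.159 0.053] z 0.0249 1284
layer_middle 0.66 [151. 321.  40.  65.] c [0.1616 0.3064] yaw -26.4 size [0.161 0.051] z 0.0257 1257
layer_middle 0.64 [340. 186.  28.  30.] c [ 0.46   -0.1318] yaw 43.4 size [0.034 0.006] z 0.0288 6
layer_small 0.74 [214. 112.  26.  63.] c [0.6641 0.1541] yaw -15.7 size [0.144 0.036] z 0.0257 739
caul 0.84 [343. 111.  38.  64.] c [ 0.6735 -0.1601] yaw 20.3 size [0.15  0.051] z 0.0154 1238
weight 0.56 [274. 109.  31.  38.] c [0.6727 0.0032] yaw 142.5 size [0.081 0.04 ] z 0.0306 525
tape_roll 0.57 [399.  83.  33.  36.] c [ 0.7344 -0.3022] yaw -4.7 size [0.083 0.083] z 0.0239 482
glue_bottle 0.66 [340. 187.  29.  26.] c [ 0.4787 -0.1496] yaw -104.9 size [0.007 0.005] z 0.1357 11
sanding_block 0.92 [153.  89.  31.  39.] c [0.7269 0.308 ] yaw 18.4 size [0.073 0.046] z 0.0269 536
[ 74  65 180] [ 75  55 182] [ 74  67 176]
  avg = a.mean(axis, **keepdims_kw)
  ret = um.true_divide(
h.py:13: RuntimeWarning: Degrees of freedom <= 0 for slice
  w,V=np.linalg.eigh(np.cov(X.T));a=V[:,1]
  c *= np.true_divide(1, fact)
  c *= np.true_divide(1, fact)
h.py:14: RuntimeWarning: Mean of empty slice.
  q=(X-X.mean(0))@np.stack([a,[-a[1],a[0]]],1)
Traceback (most recent call last):
  File "h.py", line 15, in fit
    if q[:,0].max()+q[:,0].min()>0: a=-a;q=-q   # centroid is nearer the nose (fat end)
       ~~~~~~~~~~^^
ValueError: zero-size array to reduction operation maximum which has no identity
```

```bash
python3 - <<'E'
from h import *
p,d=r.grab_frame("top");P,R,o=cloud("top",d)
hsv=cv2.cvtColor(p,cv2.COLOR_RGB2HSV)
def comps(g,h,lo=300):
    n,l,st,ce=cv2.connectedComponentsWithStats(g)
    for i in range(1,n):
        m=(l==i)
        if lo<st[i,4]<9000 and (m&(abs(P[...,2]-h)<.007)).sum()>200: print(h,ce[i].round(),*[np.round(x,4) for x in fit(m,P,R,o,h)])
comps(cv2.inRange(hsv,(62,35,90),(90,160,255)),.025)
b=((abs(P[...,2]-.016)<.006)&(np.hypot(P[...,0]-.46,P[...,1]+.32)<.17)).astype(np.uint8)*255
b[:,:395]=0;b[:125]=0
m=b>0; c,a,s,z,N=fit(m,P,R,o,.016); print("board",c,a,s,z,N)
X=(o+R*((.016-o[2])/R[...,2])[...,None])[m][:,:2].astype(np.float32); print(cv2.minAreaRect(X))
# drawn outline: dark lines within board
X=(o+R*((.016-o[2])/R[...,2])[...,None])
S=1000
mx=[]
K=r.get_calibration("top")
k=cv2.resize(p[60:250,180:460],None,fx=2.8,fy=2.8,interpolation=2);cv2.imwrite("pics/crop1.png",k[:,:,::-1])
k=cv2.resize(p[120:245,390:460],None,fx=4.5,fy=4.5,interpolation=2);cv2.imwrite("pics/crop2.png",k[:,:,::-1])
for u,v in((424,140),(424,200),(424,228)):print(u,v,X[v,u])
E
```

```text
0.025 [179.  32.] [0.8615 0.2417] -64.4838 [0.1002 0.0721] 0.0299 756
0.025 [215. 111.] [0.6631 0.1528] -15.7241 [0.1428 0.0331] 0.0257 677
0.025 [273. 187.] [0.4784 0.0084] 5.2119 [0.157  0.0486] 0.0255 1145
0.025 [209. 193.] [0.4637 0.1648] -20.3144 [0.1736 0.0648] 0.0256 1684
board [ 0.45856173 -0.35533596] 2.1252953492562554 [0.32973285 0.11599308] 0.016334357106329134 4874
((0.4579331874847412, -0.3550732433795929), (0.3287709951400757, 0.11343313008546829), 0.8648149371147156)
424 140 [ 0.59696054 -0.35901301  0.016     ]
424 200 [ 0.4504046  -0.35732585  0.016     ]
424 228 [ 0.38258103 -0.35654506  0.016     ]
```

View pics/crop1.png

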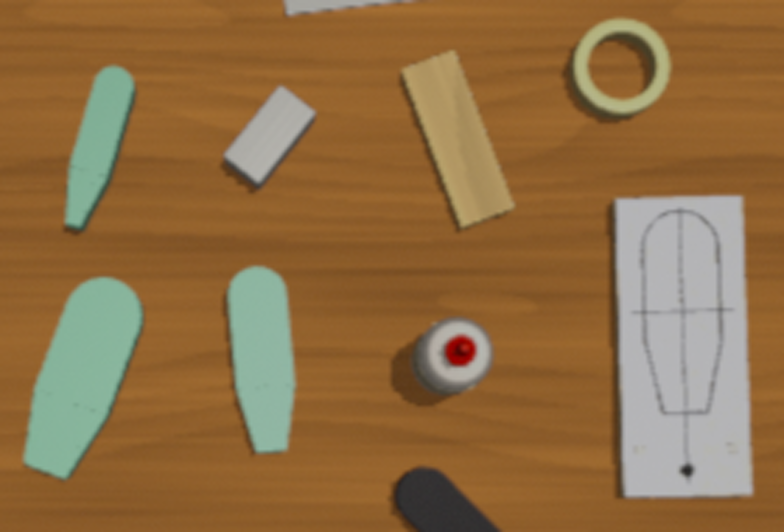

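View pics/crop2.png

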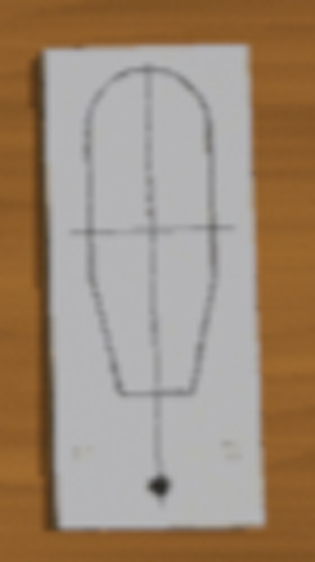

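Crops confirm the choice. crop1 shows three green layers (small upper left, large lower left, middle centre), all noses up. crop2 shows the outline's cross at about (423.6,171) in the full picture, round end up. Next I fit the board from its white area.

```bash
cat >> h.py <<'E'
def plan(x,y,z,yaw):
    """tool moves (units of the tool) from the pose as it stands to TCP x,y,z pointing down with tool yaw"""
    from scipy.spatial.transform import Rotation as Ro
    s=r.state();R0=Ro.from_euler('xyz',s["tool_rot"],degrees=True)
    off=R0.inv().apply(np.array([x,y,z])-s["tool_pos"])/.3
    dr=np.degrees((R0.inv()*Ro.from_euler('xyz',[180,0,yaw],degrees=True)).as_rotvec())/60
    print("off",off.round(3),"dr",dr.round(3),"rows",round(max(np.linalg.norm(off)*.3/.0417,np.linalg.norm(dr)*60/7.16),1))
E
python3 - <<'E'
from h import *
p,d=r.grab_frame("top");P,R,o=cloud("top",d)
hsv=cv2.cvtColor(p,cv2.COLOR_RGB2HSV)
m=((hsv[...,1]<45)&(hsv[...,2]>120)).astype(np.uint8)*255;m[:,:390]=0;m[:,460:]=0;m[:120]=0;m[250:]=0
m=cv2.morphologyEx(m,cv2.MORPH_CLOSE,np.ones((7,7)))
X=(o+R*((.016-o[2])/R[...,2])[...,None])
(c,s,a)=cv2.minAreaRect(X[m>0][:,:2].astype(np.float32));print(c,s,a)
f=lambda u,v:X[int(round(v)),int(round(u))].round(4)
def px(u,v):
    K=np.array(r.get_calibration("top")["intrinsics"]);T=np.array(r.get_calibration("top")["world_from_camera"])
    q=T[:3,:3]@np.linalg.solve(K,[u,v,1]);return (T[:3,3]+q*((.016-T[2,3])/q[2])).round(4)
h=lambda a,b:px(390+(a+.5)/4.5-.5,120+(b+.5)/4.5-.5)
for n,a,b in(("cross",152,231),("nose",148,68),("tail",157,393),("hole",159,487)):print(n,h(a,b))
q=h(148,68)-h(159,487);print(np.degrees(np.arctan2(q[1],q[0])))
plan(.464,.165,.15,-110.3)
E
```

```text
(0.4911845922470093, -0.3564746081829071) (0.2608480751514435, 0.11086556315422058) 1.1196012496948242
cross [ 0.5212 -0.3567  0.016 ]
nose [ 0.6099 -0.3555  0.016 ]
tail [ 0.4336 -0.3583  0.016 ]
hole [ 0.383  -0.3588  0.016 ]
0.8332425858640423
off [-2.18  -1.639  0.354] dr [-0.    -0.     0.608] rows 19.8
```

jog_arm:
  increments:
    - {"offset":[-1,-0.75,0],"dr":[0,0,0],"grip":1}
    - {"offset":[-1,-0.75,0],"dr":[0,0,0],"grip":1}
    - {"offset":[-1,-0.75,0],"dr":[0,0,0],"grip":1}
    - {"offset":[-1,-0.75,0],"dr":[0,0,0],"grip":1}
    - {"offset":[-1,-0.75,0],"dr":[0,0,0],"grip":1}
    - {"offset":[-1,-0.75,0],"dr":[0,0,0],"grip":1}
    - {"offset":[-1,-0.75,0],"dr":[0,0,0],"grip":1}
    - {"offset":[-1,-0.75,0],"dr":[0,0,0],"grip":1}
    - {"offset":[-1,-0.75,0],"dr":[0,0,0],"grip":1}
    - {"offset":[-1,-0.75,0],"dr":[0,0,0],"grip":1}
  squeeze: 30

```text
clock: 1.53
tool_pos: [0.308, -0.2436, 0.2563]
tool_rot: [-179.9, 0.1, -73.5]
wrist_force: [0.6, -0.1, -0.1]
opening: 0.0856
```

jog_arm:
  increments:
    - {"offset":[-1,-0.75,0.2],"dr":[0,0,0.6],"grip":1}
    - {"offset":[-1,-0.75,0.2],"dr":[0,0,0.6],"grip":1}
    - {"offset":[-1,-0.75,0.2],"dr":[0,0,0.6],"grip":1}
    - {"offset":[-1,-0.75,0.2],"dr":[0,0,0.6],"grip":1}
    - {"offset":[-1,-0.75,0.2],"dr":[0,0,0.6],"grip":1}
    - {"offset":[-1,-0.75,0.2],"dr":[0,0,0.6],"grip":1}
    - {"offset":[-1,-0.75,0.2],"dr":[0,0,0.6],"grip":1}
    - {"offset":[-1,-0.75,0.2],"dr":[0,0,0.6],"grip":1}
    - {"offset":[-1,-0.75,0.2],"dr":[0,0,0.6],"grip":1}
    - {"offset":[-1,-0.75,0.2],"dr":[0,0,0.6],"grip":1}
    - {"offset":[-1,-0.75,0.2],"dr":[0,0,0.6],"grip":1}

```text
clock: 2.45
tool_pos: [0.4408, 0.1055, 0.196]
tool_rot: [-179.9, 0.1, -109.7]
wrist_force: [0.7, -0.6, 0.7]
opening: 0.0857
```

```bash
python3 -c "
from h import *
plan(.464,.1655,.022,-110.3)"
```

```text
off [-0.213 -0.005  0.58 ] dr [-0.001  0.002  0.01 ] rows 4.4
```

jog_arm:
  increments:
    - {"offset":[-0.213,-0.005,0.1],"dr":[0,0,0.01],"grip":1}
    - {"offset":[-0.213,-0.005,0.3],"dr":[0,0,0.01],"grip":1}
    - {"offset":[-0.213,-0.005,0.4],"dr":[0,0,0.01],"grip":1}
    - {"offset":[-0.213,-0.005,0.48],"dr":[0,0,0.01],"grip":1}
    - {"offset":[-0.213,-0.005,0.54],"dr":[0,0,0.01],"grip":1}
    - {"offset":[-0.213,-0.005,0.58],"dr":[0,0,0.01],"grip":1}
    - {"offset":[-0.213,-0.005,0.58],"dr":[0,0,0.01],"grip":1}
    - {"offset":[-0.213,-0.005,0.58],"dr":[0,0,0.01],"grip":1}

```text
clock: 3.12
tool_pos: [0.462, 0.161, 0.0219]
tool_rot: [179.9, -0.1, -110.4]
wrist_force: [1.1, 0.5, 0.7]
opening: 0.0852
```

jog_arm:
  increments:
    - {"offset":[0,0,0],"dr":[0,0,0],"grip":0.6}
    - {"offset":[0,0,0],"dr":[0,0,0],"grip":0.6}
    - {"offset":[0,0,0],"dr":[0,0,0],"grip":0.6}
    - {"offset":[0,0,0],"dr":[0,0,0],"grip":0.6}
    - {"offset":[0,0,0],"dr":[0,0,0],"grip":0.6}
    - {"offset":[0,0,0],"dr":[0,0,0],"grip":0.6}
    - {"offset":[0,0,0],"dr":[0,0,0],"grip":0.6}
    - {"offset":[0,0,0],"dr":[0,0,0],"grip":0.6}

```text
clock: 3.78
tool_pos: [0.4632, 0.1614, 0.0237]
tool_rot: [-179.9, 0.1, -110.4]
wrist_force: [-0.5, -1.2, 9.1]
opening: 0.0653
```

jog_arm:
  increments:
    - {"offset":[0,0,-0.05],"dr":[0,0,0],"grip":0.6}
    - {"offset":[0,0,-0.15],"dr":[0,0,0],"grip":0.6}
    - {"offset":[0,0,-0.3],"dr":[0,0,0],"grip":0.6}
    - {"offset":[0,0,-0.45],"dr":[0,0,0],"grip":0.6}
    - {"offset":[0,0,-0.6],"dr":[0,0,0],"grip":0.6}
    - {"offset":[0,0,-0.6],"dr":[0,0,0],"grip":0.6}

```text
clock: 4.28
tool_pos: [0.465, 0.1621, 0.2092]
tool_rot: [-179.6, 0.4, -110.4]
wrist_force: [1.0, 0.2, -1.0]
opening: 0.0657
```

```bash
python3 - <<'E'
from h import *
print(r.state()["opening"])
p,d=r.grab_frame("scene");cv2.imwrite("pics/s1.png",p[60:360,80:480,::-1])
plan(.5212,-.3565,.16,-89)
E
```

```text
0.06566868229519286
off [ 1.556 -0.777  0.158] dr [-0.009  0.005 -0.357] rows 12.6
```

View pics/s1.png

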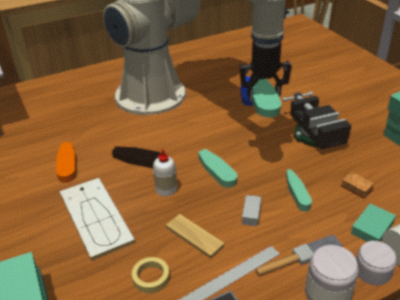

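The large layer is held level in the jaws (crop 265,97), clear of everything.

jog_arm:
  increments:
    - {"offset":[0.8,-0.4,0],"dr":[0,0,-0.18],"grip":0.6}
    - {"offset":[0.8,-0.4,0],"dr":[0,0,-0.18],"grip":0.6}
    - {"offset":[0.8,-0.4,0],"dr":[0,0,-0.18],"grip":0.6}
    - {"offset":[0.8,-0.4,0],"dr":[0,0,-0.18],"grip":0.6}
    - {"offset":[0.8,-0.4,0],"dr":[0,0,-0.18],"grip":0.6}
    - {"offset":[0.8,-0.4,0],"dr":[0,0,-0.18],"grip":0.6}
    - {"offset":[0.8,-0.4,0],"dr":[0,0,-0.18],"grip":0.6}
    - {"offset":[0.8,-0.4,0],"dr":[0,0,-0.18],"grip":0.6}

```text
clock: 5.0
tool_pos: [0.4911, -0.1097, 0.2019]
tool_rot: [-180.0, -0.1, -99.8]
wrist_force: [-0.1, 1.4, -0.8]
opening: 0.0652
```

```bash
python3 -c "
from h import *
plan(.5212,-.3565,.08,-89)"
```

```text
off [ 0.793 -0.238  0.407] dr [-0.001 -0.001 -0.18 ] rows 6.6
```

jog_arm:
  increments:
    - {"offset":[0.793,-0.238,0],"dr":[0,0,-0.18],"grip":0.6}
    - {"offset":[0.793,-0.238,0],"dr":[0,0,-0.18],"grip":0.6}
    - {"offset":[0.793,-0.238,0],"dr":[0,0,-0.18],"grip":0.6}
    - {"offset":[0.793,-0.238,0],"dr":[0,0,-0.18],"grip":0.6}
    - {"offset":[0.793,-0.238,0],"dr":[0,0,-0.18],"grip":0.6}
    - {"offset":[0.793,-0.238,0],"dr":[0,0,-0.18],"grip":0.6}
    - {"offset":[0.793,-0.238,0.1],"dr":[0,0,-0.18],"grip":0.6}
    - {"offset":[0.793,-0.238,0.2],"dr":[0,0,-0.18],"grip":0.6}
    - {"offset":[0.793,-0.238,0.3],"dr":[0,0,-0.18],"grip":0.6}
    - {"offset":[0.793,-0.238,0.4],"dr":[0,0,-0.18],"grip":0.6}
    - {"offset":[0.793,-0.238,0.4],"dr":[0,0,-0.18],"grip":0.6}

```text
clock: 5.92
tool_pos: [0.5182, -0.3492, 0.0761]
tool_rot: [179.5, 0.3, -88.8]
wrist_force: [-1.7, 1.5, -1.6]
opening: 0.0657
```

```bash
python3 -c "
from h import *
plan(.5212,-.3565,.0405,-89)"
```

```text
off [ 0.025 -0.01   0.118] dr [0.008 0.006 0.003] rows 0.9
```

jog_arm:
  increments:
    - {"offset":[0,0,0],"dr":[0,0,0],"grip":0.6}
    - {"offset":[0,0,0],"dr":[0,0,0],"grip":0.6}
    - {"offset":[0,0,0],"dr":[0,0,0],"grip":0.6}
    - {"offset":[0,0,0],"dr":[0,0,0],"grip":0.6}

```text
clock: 6.25
tool_pos: [0.5229, -0.3526, 0.0844]
tool_rot: [-179.8, -0.1, -88.8]
wrist_force: [-0.7, 0.7, -1.2]
opening: 0.0653
```

```bash
python3 -c "
from h import *
plan(.5212,-.3565,.0405,-89)"
```

```text
off [0.013 0.006 0.146] dr [-0.003 -0.002  0.004] rows 1.1
```

jog_arm:
  increments:
    - {"offset":[0.013,0.006,0.03],"dr":[0,0,0],"grip":0.6}
    - {"offset":[0.013,0.006,0.06],"dr":[0,0,0],"grip":0.6}
    - {"offset":[0.013,0.006,0.09],"dr":[0,0,0],"grip":0.6}
    - {"offset":[0.013,0.006,0.11],"dr":[0,0,0],"grip":0.6}
    - {"offset":[0.013,0.006,0.12],"dr":[0,0,0],"grip":0.6}
    - {"offset":[0.013,0.006,0.12],"dr":[0,0,0],"grip":0.6}
    - {"offset":[0.013,0.006,0.12],"dr":[0,0,0],"grip":0.6}
    - {"offset":[0.013,0.006,0.12],"dr":[0,0,0],"grip":0.6}

```text
clock: 6.92
tool_pos: [0.5202, -0.3561, 0.0464]
tool_rot: [-180.0, -0.0, -88.8]
wrist_force: [0.7, -0.3, 0.2]
opening: 0.0653
```

```bash
python3 -c "
from h import *
plan(.5212,-.3565,.0405,-89)"
```

```text
off [ 0.001 -0.003  0.02 ] dr [-0.    -0.     0.003] rows 0.1
```

jog_arm:
  increments:
    - {"offset":[0.001,-0.003,0.01],"dr":[0,0,0],"grip":0.6}
    - {"offset":[0.001,-0.003,0.02],"dr":[0,0,0],"grip":0.6}
    - {"offset":[0.001,-0.003,0.02],"dr":[0,0,0],"grip":0.6}
    - {"offset":[0.001,-0.003,0.02],"dr":[0,0,0],"grip":0.6}
    - {"offset":[0.001,-0.003,0.02],"dr":[0,0,0],"grip":0.6}

```text
clock: 7.33
tool_pos: [0.5209, -0.3562, 0.0403]
tool_rot: [180.0, 0.0, -88.8]
wrist_force: [-0.7, -0.7, -0.9]
opening: 0.0652
```

jog_arm:
  increments:
    - {"offset":[0,0,0],"dr":[0,0,0],"grip":0.85}
    - {"offset":[0,0,0],"dr":[0,0,0],"grip":0.95}
    - {"offset":[0,0,0],"dr":[0,0,0],"grip":1}
    - {"offset":[0,0,0],"dr":[0,0,0],"grip":1}
    - {"offset":[0,0,-0.05],"dr":[0,0,0],"grip":1}
    - {"offset":[0,0,-0.15],"dr":[0,0,0],"grip":1}
    - {"offset":[0,0,-0.3],"dr":[0,0,0],"grip":1}
    - {"offset":[0,0,-0.45],"dr":[0,0,0],"grip":1}
    - {"offset":[0,0,-0.5],"dr":[0,0,0],"grip":1}

```text
clock: 8.08
tool_pos: [0.5223, -0.3573, 0.1952]
tool_rot: [-179.8, -0.2, -88.8]
wrist_force: [1.2, -0.9, 0.8]
opening: 0.0854
```

```bash
python3 -c "
from h import *
plan(.4784,.0084,.15,-84.8)"
```

```text
off [-1.222  0.121  0.146] dr [-0.004 -0.003 -0.067] rows 8.9
```

jog_arm:
  increments:
    - {"offset":[-0.7,0.06,-0.02],"dr":[0,0,-0.067],"grip":1}
    - {"offset":[-0.7,0.06,-0.02],"dr":[0,0,-0.067],"grip":1}
    - {"offset":[-0.7,0.06,-0.02],"dr":[0,0,-0.067],"grip":1}
    - {"offset":[-0.7,0.06,-0.02],"dr":[0,0,-0.067],"grip":1}
    - {"offset":[-0.7,0.06,-0.02],"dr":[0,0,-0.067],"grip":1}
    - {"offset":[-0.7,0.06,-0.02],"dr":[0,0,-0.067],"grip":1}

```text
clock: 8.58
tool_pos: [0.4968, -0.1413, 0.1963]
tool_rot: [179.9, 0.1, -84.6]
wrist_force: [-0.1, 0.2, -0.7]
opening: 0.0855
```

```bash
python3 - <<'E'
from h import *
p,d=r.grab_frame("top");P,R,o=cloud("top",d)
hsv=cv2.cvtColor(p,cv2.COLOR_RGB2HSV)
g=cv2.inRange(hsv,(62,35,90),(90,160,255));n,l,st,ce=cv2.connectedComponentsWithStats(g)
for h in(.025,.041):
    for i in range(1,n):
        m=(l==i)
        if 300<st[i,4]<5000 and (m&(abs(P[...,2]-h)<.006)).sum()>300: print(h,ce[i].round(),*[np.round(x,4) for x in fit(m,P,R,o,h)])
plan(.4784,.0084,.08,-84.8)
E
```

```text
0.025 [179.  32.] [0.8616 0.2417] -62.8227 [0.1014 0.0741] 0.0303 737
0.025 [215. 111.] [0.6634 0.1526] -15.659 [0.1422 0.0338] 0.0256 672
0.025 [273. 186.] [0.4785 0.0083] 5.6113 [0.1568 0.0487] 0.0255 1124
0.041 [432. 173.] [ 0.5188 -0.3703] 176.1303 [0.1708 0.0353] 0.041 878
off [-0.509  0.016  0.389] dr [0.    0.001 0.004] rows 4.6
```

jog_arm:
  increments:
    - {"offset":[-0.509,0.016,0],"dr":[0,0,0.004],"grip":1}
    - {"offset":[-0.509,0.016,0],"dr":[0,0,0.004],"grip":1}
    - {"offset":[-0.509,0.016,0],"dr":[0,0,0.004],"grip":1}
    - {"offset":[-0.509,0.016,0.1],"dr":[0,0,0.004],"grip":1}
    - {"offset":[-0.509,0.016,0.2],"dr":[0,0,0.004],"grip":1}
    - {"offset":[-0.509,0.016,0.3],"dr":[0,0,0.004],"grip":1}
    - {"offset":[-0.509,0.016,0.37],"dr":[0,0,0.004],"grip":1}
    - {"offset":[-0.509,0.016,0.389],"dr":[0,0,0.004],"grip":1}
    - {"offset":[-0.509,0.016,0.389],"dr":[0,0,0.004],"grip":1}
    - {"offset":[-0.509,0.016,0.389],"dr":[0,0,0.004],"grip":1}
    - {"offset":[-0.509,0.016,0.389],"dr":[0,0,0.004],"grip":1}

```text
clock: 9.55
tool_pos: [0.4811, 0.0045, 0.0809]
tool_rot: [-179.9, -0.0, -85.1]
wrist_force: [0.4, -0.7, -0.0]
opening: 0.0853
```

```bash
python3 - <<'E'
from h import *
p,d=r.grab_frame("top");P,R,o=cloud("top",d)
hsv=cv2.cvtColor(p,cv2.COLOR_RGB2HSV)
g=cv2.inRange(hsv,(62,35,90),(90,160,255));g[:,:390]=0;g[:,460:]=0
for h in(.041,):
    print(h,*[np.round(x,4) for x in fit(g>0,P,R,o,h)])
cv2.imwrite("pics/t2.png",cv2.resize(p[100:260,220:460],None,fx=2.5,fy=2.5)[:,:,::-1])
plan(.4784,.0083,.027,-84.6)
E
```

```text
0.041 [ 0.5208 -0.3537] 1.0051 [0.1725 0.0668] 0.041 1812
off [-0.013  0.008  0.18 ] dr [-0.002 -0.    -0.007] rows 1.3
```

View pics/t2.png

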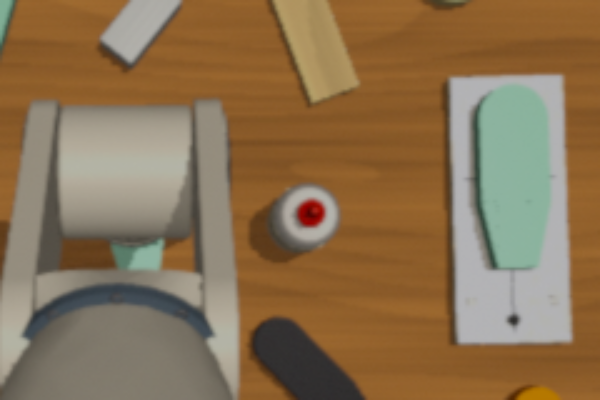

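The large layer sits on the outline (crop 512,178), nose up, margins even. Measured offset from the drawn centre is about 3 mm or less. Now the middle layer.

jog_arm:
  increments:
    - {"offset":[-0.013,0.008,0.06],"dr":[0,0,0],"grip":1}
    - {"offset":[-0.013,0.008,0.12],"dr":[0,0,0],"grip":1}
    - {"offset":[-0.013,0.008,0.16],"dr":[0,0,0],"grip":1}
    - {"offset":[-0.013,0.008,0.18],"dr":[0,0,0],"grip":1}
    - {"offset":[-0.013,0.008,0.18],"dr":[0,0,0],"grip":1}
    - {"offset":[-0.013,0.008,0.18],"dr":[0,0,0],"grip":1}
    - {"offset":[-0.013,0.008,0.18],"dr":[0,0,0],"grip":1}

```text
clock: 10.18
tool_pos: [0.4779, 0.0085, 0.0266]
tool_rot: [-179.9, -0.0, -85.0]
wrist_force: [-0.5, 0.3, 0.2]
opening: 0.0853
```

jog_arm:
  increments:
    - {"offset":[0,0,0],"dr":[0,0,0],"grip":0.7}
    - {"offset":[0,0,0],"dr":[0,0,0],"grip":0.6}
    - {"offset":[0,0,0],"dr":[0,0,0],"grip":0.45}
    - {"offset":[0,0,0],"dr":[0,0,0],"grip":0.45}
    - {"offset":[0,0,0],"dr":[0,0,0],"grip":0.45}
    - {"offset":[0,0,0],"dr":[0,0,0],"grip":0.45}
    - {"offset":[0,0,0],"dr":[0,0,0],"grip":0.45}
    - {"offset":[0,0,0],"dr":[0,0,0],"grip":0.45}
    - {"offset":[0,0,0],"dr":[0,0,0],"grip":0.45}

```text
clock: 10.93
tool_pos: [0.4774, 0.0086, 0.0261]
tool_rot: [-180.0, -0.0, -85.0]
wrist_force: [-0.8, 0.1, 6.0]
opening: 0.0494
```

jog_arm:
  increments:
    - {"offset":[0,0,-0.05],"dr":[0,0,0],"grip":0.45}
    - {"offset":[0,0,-0.15],"dr":[0,0,0],"grip":0.45}
    - {"offset":[0,0,-0.3],"dr":[0,0,0],"grip":0.45}
    - {"offset":[0,0,-0.45],"dr":[0,0,0],"grip":0.45}
    - {"offset":[0,0,-0.58],"dr":[0,0,0],"grip":0.45}
    - {"offset":[0,0,-0.6],"dr":[0,0,0],"grip":0.45}
    - {"offset":[0,0,-0.6],"dr":[0,0,0],"grip":0.45}

```text
clock: 11.52
tool_pos: [0.4793, 0.0086, 0.2093]
tool_rot: [-179.6, -0.0, -85.0]
wrist_force: [0.4, -0.1, -0.4]
opening: 0.0496
```

```bash
python3 -c "
from h import *
plan(.5208,-.3552,.1,-89.5)"
```

```text
off [ 1.22  -0.03   0.365] dr [-0.007 -0.     0.075] rows 9.2
```

jog_arm:
  increments:
    - {"offset":[0.7,-0.015,0],"dr":[0,0,0.067],"grip":0.45}
    - {"offset":[0.7,-0.015,0],"dr":[0,0,0.067],"grip":0.45}
    - {"offset":[0.7,-0.015,0],"dr":[0,0,0.067],"grip":0.45}
    - {"offset":[0.7,-0.015,0],"dr":[0,0,0.067],"grip":0.45}
    - {"offset":[0.7,-0.015,0],"dr":[0,0,0.067],"grip":0.45}
    - {"offset":[0.7,-0.015,0],"dr":[0,0,0.067],"grip":0.45}
    - {"offset":[0.7,-0.015,0],"dr":[0,0,0.067],"grip":0.45}

```text
clock: 12.1
tool_pos: [0.499, -0.2021, 0.2037]
tool_rot: [179.9, 0.0, -89.2]
wrist_force: [-0.9, 1.3, -1.3]
opening: 0.0497
```

```bash
python3 -c "
from h import *
plan(.5208,-.3552,.11,-89)"
```

```text
off [ 0.511 -0.067  0.312] dr [ 0.002  0.001 -0.004] rows 4.3
```

jog_arm:
  increments:
    - {"offset":[0.511,-0.067,0],"dr":[0,0,-0.004],"grip":0.45}
    - {"offset":[0.511,-0.067,0],"dr":[0,0,-0.004],"grip":0.45}
    - {"offset":[0.511,-0.067,0],"dr":[0,0,-0.004],"grip":0.45}
    - {"offset":[0.511,-0.067,0.06],"dr":[0,0,-0.004],"grip":0.45}
    - {"offset":[0.511,-0.067,0.16],"dr":[0,0,-0.004],"grip":0.45}
    - {"offset":[0.511,-0.067,0.24],"dr":[0,0,-0.004],"grip":0.45}
    - {"offset":[0.511,-0.067,0.3],"dr":[0,0,-0.004],"grip":0.45}
    - {"offset":[0.511,-0.067,0.312],"dr":[0,0,-0.004],"grip":0.45}
    - {"offset":[0.511,-0.067,0.312],"dr":[0,0,-0.004],"grip":0.45}
    - {"offset":[0.511,-0.067,0.312],"dr":[0,0,-0.004],"grip":0.45}
    - {"offset":[0.511,-0.067,0.312],"dr":[0,0,-0.004],"grip":0.45}

```text
clock: 13.02
tool_pos: [0.5233, -0.353, 0.1132]
tool_rot: [-179.9, -0.1, -88.8]
wrist_force: [0.2, 0.1, 0.3]
opening: 0.0492
```

```bash
python3 -c "
from h import *
plan(.5208,-.3552,.068,-89)"
```

```text
off [0.007 0.009 0.151] dr [-0.001 -0.001  0.004] rows 1.1
```

jog_arm:
  increments:
    - {"offset":[0.007,0.009,0.04],"dr":[0,0,0],"grip":0.45}
    - {"offset":[0.007,0.009,0.08],"dr":[0,0,0],"grip":0.45}
    - {"offset":[0.007,0.009,0.11],"dr":[0,0,0],"grip":0.45}
    - {"offset":[0.007,0.009,0.13],"dr":[0,0,0],"grip":0.45}
    - {"offset":[0.007,0.009,0.13],"dr":[0,0,0],"grip":0.45}
    - {"offset":[0.007,0.009,0.13],"dr":[0,0,0],"grip":0.45}
    - {"offset":[0.007,0.009,0.13],"dr":[0,0,0],"grip":0.45}
    - {"offset":[0.007,0.009,0.13],"dr":[0,0,0],"grip":0.45}

```text
clock: 13.68
tool_pos: [0.5202, -0.3555, 0.0734]
tool_rot: [-180.0, -0.0, -88.8]
wrist_force: [-0.3, -0.7, 0.8]
opening: 0.0496
```

```bash
python3 -c "
from h import *
plan(.5206,-.3552,.068,-89)"
```

```text
off [-0.001 -0.001  0.018] dr [-0.001 -0.     0.003] rows 0.1
```

jog_arm:
  increments:
    - {"offset":[-0.001,-0.001,0.01],"dr":[0,0,0],"grip":0.45}
    - {"offset":[-0.001,-0.001,0.018],"dr":[0,0,0],"grip":0.45}
    - {"offset":[-0.001,-0.001,0.018],"dr":[0,0,0],"grip":0.45}
    - {"offset":[-0.001,-0.001,0.018],"dr":[0,0,0],"grip":0.45}
    - {"offset":[-0.001,-0.001,0.018],"dr":[0,0,0],"grip":0.45}

```text
clock: 14.1
tool_pos: [0.5201, -0.355, 0.0676]
tool_rot: [180.0, 0.0, -88.8]
wrist_force: [0.2, -0.6, -0.1]
opening: 0.0493
```

jog_arm:
  increments:
    - {"offset":[0,0,0],"dr":[0,0,0],"grip":0.66}
    - {"offset":[0,0,0],"dr":[0,0,0],"grip":0.75}
    - {"offset":[0,0,0],"dr":[0,0,0],"grip":0.85}
    - {"offset":[0,0,0],"dr":[0,0,0],"grip":0.9}
    - {"offset":[0,0,-0.05],"dr":[0,0,0],"grip":0.9}
    - {"offset":[0,0,-0.15],"dr":[0,0,0],"grip":0.9}
    - {"offset":[0,0,-0.3],"dr":[0,0,0],"grip":0.9}
    - {"offset":[0,0,-0.4],"dr":[0,0,0],"grip":0.9}
    - {"offset":[0,0,-0.4],"dr":[0,0,0],"grip":0.9}
    - {"offset":[0,0,-0.4],"dr":[0,0,0],"grip":0.9}

```text
clock: 14.93
tool_pos: [0.5213, -0.3558, 0.1901]
tool_rot: [-179.8, -0.2, -88.8]
wrist_force: [-0.7, -0.5, -1.4]
opening: 0.0769
```

```bash
python3 -c "
from h import *
plan(.6633,.1527,.19,-105.7)"
```

```text
off [-1.685 -0.509 -0.002] dr [-0.004 -0.002  0.282] rows 12.7
```

jog_arm:
  increments:
    - {"offset":[-0.9,-0.27,0],"dr":[0,0,0.282],"grip":0.9}
    - {"offset":[-0.9,-0.27,0],"dr":[0,0,0.282],"grip":0.9}
    - {"offset":[-0.9,-0.27,0],"dr":[0,0,0.282],"grip":0.9}
    - {"offset":[-0.9,-0.27,0],"dr":[0,0,0.282],"grip":0.9}
    - {"offset":[-0.9,-0.27,0],"dr":[0,0,0.282],"grip":0.9}
    - {"offset":[-0.9,-0.27,0],"dr":[0,0,0.282],"grip":0.9}
    - {"offset":[-0.9,-0.27,0],"dr":[0,0,0.282],"grip":0.9}
    - {"offset":[-0.9,-0.27,0],"dr":[0,0,0.282],"grip":0.9}
    - {"offset":[-0.9,-0.27,0],"dr":[0,0,0.282],"grip":0.9}

```text
clock: 15.68
tool_pos: [0.595, -0.0814, 0.186]
tool_rot: [179.9, -0.0, -105.5]
wrist_force: [-0.3, -1.0, 0.2]
opening: 0.0768
```

```bash
python3 -c "
from h import *
plan(.6633,.1527,.08,-105.7)"
```

```text
off [-0.813 -0.012  0.353] dr [ 0.002 -0.     0.003] rows 6.4
```

jog_arm:
  increments:
    - {"offset":[-0.813,-0.012,0],"dr":[0,0,0.003],"grip":0.9}
    - {"offset":[-0.813,-0.012,0],"dr":[0,0,0.003],"grip":0.9}
    - {"offset":[-0.813,-0.012,0],"dr":[0,0,0.003],"grip":0.9}
    - {"offset":[-0.813,-0.012,0],"dr":[0,0,0.003],"grip":0.9}
    - {"offset":[-0.813,-0.012,0.06],"dr":[0,0,0.003],"grip":0.9}
    - {"offset":[-0.813,-0.012,0.16],"dr":[0,0,0.003],"grip":0.9}
    - {"offset":[-0.813,-0.012,0.26],"dr":[0,0,0.003],"grip":0.9}
    - {"offset":[-0.813,-0.012,0.33],"dr":[0,0,0.003],"grip":0.9}
    - {"offset":[-0.813,-0.012,0.353],"dr":[0,0,0.003],"grip":0.9}
    - {"offset":[-0.813,-0.012,0.353],"dr":[0,0,0.003],"grip":0.9}
    - {"offset":[-0.813,-0.012,0.353],"dr":[0,0,0.003],"grip":0.9}
    - {"offset":[-0.813,-0.012,0.353],"dr":[0,0,0.003],"grip":0.9}

```text
clock: 16.68
tool_pos: [0.6662, 0.1496, 0.0834]
tool_rot: [-179.9, 0.1, -106.0]
wrist_force: [-0.3, 0.2, -0.5]
opening: 0.077
```

```bash
python3 - <<'E'
from h import *
p,d=r.grab_frame("top");P,R,o=cloud("top",d)
hsv=cv2.cvtColor(p,cv2.COLOR_RGB2HSV)
g=cv2.inRange(hsv,(62,35,90),(90,160,255));g[:,:390]=0;g[:,460:]=0
print(*[np.round(x,4) for x in fit(g>0,P,R,o,.066,.006)])
cv2.imwrite("pics/t3.png",cv2.resize(p[110:260,380:480],None,fx=4,fy=4)[:,:,::-1])
plan(.6633,.1527,.0285,-105.7)
E
```

```text
[ 0.5225 -0.3528] 0.986 [0.1593 0.0503] 0.0662 1294
off [-0.007  0.013  0.184] dr [-0.003  0.001 -0.004] rows 1.3
```

View pics/t3.png

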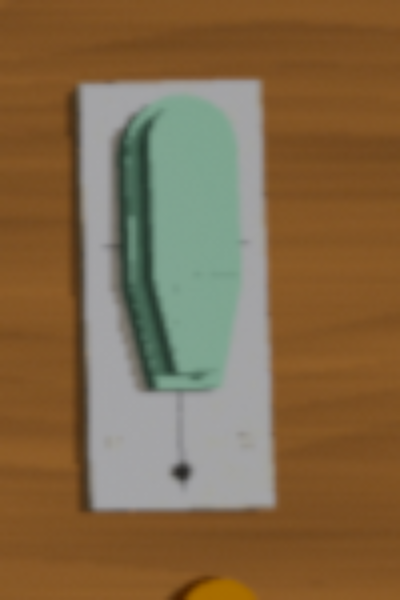

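The middle layer is centred on the large one (difference about 2 mm), and the step shows on the visible side. Now the small layer.

jog_arm:
  increments:
    - {"offset":[-0.007,0.013,0.06],"dr":[0,0,0],"grip":0.9}
    - {"offset":[-0.007,0.013,0.12],"dr":[0,0,0],"grip":0.9}
    - {"offset":[-0.007,0.013,0.16],"dr":[0,0,0],"grip":0.9}
    - {"offset":[-0.007,0.013,0.183],"dr":[0,0,0],"grip":0.8}
    - {"offset":[-0.007,0.013,0.183],"dr":[0,0,0],"grip":0.7}
    - {"offset":[-0.007,0.013,0.183],"dr":[0,0,0],"grip":0.6}
    - {"offset":[-0.007,0.013,0.183],"dr":[0,0,0],"grip":0.6}

```text
clock: 17.32
tool_pos: [0.6626, 0.1536, 0.0278]
tool_rot: [-179.9, 0.0, -105.9]
wrist_force: [0.0, -0.1, -0.5]
opening: 0.051
```

jog_arm:
  increments:
    - {"offset":[0,0,0],"dr":[0,0,0],"grip":0.5}
    - {"offset":[0,0,0],"dr":[0,0,0],"grip":0.4}
    - {"offset":[0,0,0],"dr":[0,0,0],"grip":0.25}
    - {"offset":[0,0,0],"dr":[0,0,0],"grip":0.25}
    - {"offset":[0,0,0],"dr":[0,0,0],"grip":0.25}
    - {"offset":[0,0,0],"dr":[0,0,0],"grip":0.25}
    - {"offset":[0,0,0],"dr":[0,0,0],"grip":0.25}
    - {"offset":[0,0,0],"dr":[0,0,0],"grip":0.25}
    - {"offset":[0,0,0],"dr":[0,0,0],"grip":0.25}

```text
clock: 18.07
tool_pos: [0.6624, 0.1537, 0.0277]
tool_rot: [-179.9, 0.0, -105.9]
wrist_force: [-0.8, -0.2, 5.6]
opening: 0.0332
```

jog_arm:
  increments:
    - {"offset":[0,0,-0.05],"dr":[0,0,0],"grip":0.25}
    - {"offset":[0,0,-0.15],"dr":[0,0,0],"grip":0.25}
    - {"offset":[0,0,-0.3],"dr":[0,0,0],"grip":0.25}
    - {"offset":[0,0,-0.45],"dr":[0,0,0],"grip":0.25}
    - {"offset":[0,0,-0.58],"dr":[0,0,0],"grip":0.25}
    - {"offset":[0,0,-0.6],"dr":[0,0,0],"grip":0.25}
    - {"offset":[0,0,-0.6],"dr":[0,0,0],"grip":0.25}

```text
clock: 18.65
tool_pos: [0.6641, 0.1541, 0.2126]
tool_rot: [-179.6, 0.2, -105.9]
wrist_force: [-0.1, 0.1, -0.7]
opening: 0.0337
```

```bash
python3 -c "
from h import *
plan(.5207,-.3548,.15,-89)"
```

```text
off [ 1.763 -0.003  0.202] dr [-0.007  0.003 -0.282] rows 12.8
```

jog_arm:
  increments:
    - {"offset":[0.95,0,0],"dr":[0,0,-0.282],"grip":0.25}
    - {"offset":[0.95,0,0],"dr":[0,0,-0.282],"grip":0.25}
    - {"offset":[0.95,0,0],"dr":[0,0,-0.282],"grip":0.25}
    - {"offset":[0.95,0,0],"dr":[0,0,-0.282],"grip":0.25}
    - {"offset":[0.95,0,0],"dr":[0,0,-0.282],"grip":0.25}
    - {"offset":[0.95,0,0],"dr":[0,0,-0.282],"grip":0.25}
    - {"offset":[0.95,0,0],"dr":[0,0,-0.282],"grip":0.25}
    - {"offset":[0.95,0,0],"dr":[0,0,-0.282],"grip":0.25}
    - {"offset":[0.95,0,0],"dr":[0,0,-0.282],"grip":0.25}

```text
clock: 19.4
tool_pos: [0.5824, -0.1222, 0.2059]
tool_rot: [179.9, 0.0, -89.2]
wrist_force: [0.5, 0.1, -1.0]
opening: 0.0334
```

```bash
python3 -c "
from h import *
plan(.5207,-.3548,.14,-89)"
```

```text
off [0.772 0.216 0.22 ] dr [ 0.002  0.    -0.003] rows 6.0
```

jog_arm:
  increments:
    - {"offset":[0.772,0.216,0],"dr":[0,0,-0.003],"grip":0.25}
    - {"offset":[0.772,0.216,0],"dr":[0,0,-0.003],"grip":0.25}
    - {"offset":[0.772,0.216,0],"dr":[0,0,-0.003],"grip":0.25}
    - {"offset":[0.772,0.216,0],"dr":[0,0,-0.003],"grip":0.25}
    - {"offset":[0.772,0.216,0.03],"dr":[0,0,-0.003],"grip":0.25}
    - {"offset":[0.772,0.216,0.1],"dr":[0,0,-0.003],"grip":0.25}
    - {"offset":[0.772,0.216,0.17],"dr":[0,0,-0.003],"grip":0.25}
    - {"offset":[0.772,0.216,0.22],"dr":[0,0,-0.003],"grip":0.25}
    - {"offset":[0.772,0.216,0.22],"dr":[0,0,-0.003],"grip":0.25}
    - {"offset":[0.772,0.216,0.22],"dr":[0,0,-0.003],"grip":0.25}
    - {"offset":[0.772,0.216,0.22],"dr":[0,0,-0.003],"grip":0.25}
    - {"offset":[0.772,0.216,0.22],"dr":[0,0,-0.003],"grip":0.25}

```text
clock: 20.4
tool_pos: [0.5242, -0.3529, 0.142]
tool_rot: [-179.9, -0.1, -88.7]
wrist_force: [0.1, -0.5, 0.8]
opening: 0.0335
```

```bash
python3 -c "
from h import *
plan(.5207,-.3548,.100,-89)"
```

```text
off [0.006 0.012 0.14 ] dr [-0.001 -0.001  0.005] rows 1.0
```

Underside target is 0.066, so release at TCP about 0.0945.

jog_arm:
  increments:
    - {"offset":[0.006,0.012,0.04],"dr":[0,0,0],"grip":0.25}
    - {"offset":[0.006,0.012,0.08],"dr":[0,0,0],"grip":0.25}
    - {"offset":[0.006,0.012,0.11],"dr":[0,0,0],"grip":0.25}
    - {"offset":[0.006,0.012,0.13],"dr":[0,0,0],"grip":0.25}
    - {"offset":[0.006,0.012,0.14],"dr":[0,0,0],"grip":0.25}
    - {"offset":[0.006,0.012,0.14],"dr":[0,0,0],"grip":0.25}
    - {"offset":[0.006,0.012,0.14],"dr":[0,0,0],"grip":0.25}
    - {"offset":[0.006,0.012,0.14],"dr":[0,0,0],"grip":0.25}

```text
clock: 21.07
tool_pos: [0.5198, -0.3554, 0.0991]
tool_rot: [-180.0, -0.0, -88.8]
wrist_force: [0.1, 0.5, 0.2]
opening: 0.0332
```

```bash
python3 -c "
from h import *
plan(.5207,-.3548,.0945,-89)"
```

```text
off [-0.002 -0.003  0.015] dr [-0.    -0.     0.003] rows 0.1
```

jog_arm:
  increments:
    - {"offset":[-0.002,-0.003,0.01],"dr":[0,0,0],"grip":0.25}
    - {"offset":[-0.002,-0.003,0.015],"dr":[0,0,0],"grip":0.25}
    - {"offset":[-0.002,-0.003,0.015],"dr":[0,0,0],"grip":0.25}
    - {"offset":[-0.002,-0.003,0.015],"dr":[0,0,0],"grip":0.25}
    - {"offset":[-0.002,-0.003,0.015],"dr":[0,0,0],"grip":0.25}

```text
clock: 21.48
tool_pos: [0.5205, -0.3546, 0.0943]
tool_rot: [-180.0, -0.0, -88.8]
wrist_force: [0.4, 0.0, -0.0]
opening: 0.0336
```

jog_arm:
  increments:
    - {"offset":[0,0,0],"dr":[0,0,0],"grip":0.45}
    - {"offset":[0,0,0],"dr":[0,0,0],"grip":0.55}
    - {"offset":[0,0,0],"dr":[0,0,0],"grip":0.65}
    - {"offset":[0,0,0],"dr":[0,0,0],"grip":0.7}
    - {"offset":[0,0,-0.05],"dr":[0,0,0],"grip":0.7}
    - {"offset":[0,0,-0.15],"dr":[0,0,0],"grip":0.8}
    - {"offset":[0,0,-0.3],"dr":[0,0,0],"grip":0.9}
    - {"offset":[0,0,-0.35],"dr":[0,0,0],"grip":0.9}
    - {"offset":[0,0,-0.35],"dr":[0,0,0],"grip":0.9}
    - {"offset":[0,0,-0.35],"dr":[0,0,0],"grip":0.9}

```text
clock: 22.32
tool_pos: [0.521, -0.355, 0.2006]
tool_rot: [-179.9, -0.1, -88.8]
wrist_force: [0.0, 0.8, -0.3]
opening: 0.0769
```

```bash
python3 -c "
from h import *
plan(.6735,-.1601,.2,-69.7)"
```

```text
off [-0.639 -0.522  0.002] dr [-0.002 -0.002 -0.318] rows 5.9
```

jog_arm:
  increments:
    - {"offset":[-0.639,-0.522,0],"dr":[0,0,-0.318],"grip":0.9}
    - {"offset":[-0.639,-0.522,0],"dr":[0,0,-0.318],"grip":0.9}
    - {"offset":[-0.639,-0.522,0],"dr":[0,0,-0.318],"grip":0.9}
    - {"offset":[-0.639,-0.522,0],"dr":[0,0,-0.318],"grip":0.9}
    - {"offset":[-0.639,-0.522,0.05],"dr":[0,0,-0.318],"grip":0.9}
    - {"offset":[-0.639,-0.522,0.15],"dr":[0,0,-0.318],"grip":0.9}
    - {"offset":[-0.639,-0.522,0.25],"dr":[0,0,-0.318],"grip":0.9}
    - {"offset":[-0.639,-0.522,0.35],"dr":[0,0,-0.318],"grip":0.9}
    - {"offset":[-0.639,-0.522,0.4],"dr":[0,0,-0.318],"grip":0.9}
    - {"offset":[-0.639,-0.522,0.4],"dr":[0,0,-0.318],"grip":0.9}
    - {"offset":[-0.639,-0.522,0.4],"dr":[0,0,-0.318],"grip":0.9}
    - {"offset":[-0.639,-0.522,0.4],"dr":[0,0,-0.318],"grip":0.9}

```text
clock: 23.32
tool_pos: [0.6736, -0.1605, 0.0807]
tool_rot: [-179.9, -0.1, -69.8]
wrist_force: [1.0, -0.4, 0.1]
opening: 0.0769
```

```bash
python3 - <<'E'
from h import *
p,d=r.grab_frame("top");P,R,o=cloud("top",d)
hsv=cv2.cvtColor(p,cv2.COLOR_RGB2HSV)
g=cv2.inRange(hsv,(62,35,90),(90,160,255));g[:,:390]=0;g[:,460:]=0
print(*[np.round(x,4) for x in fit(g>0,P,R,o,.091,.006)])
cv2.imwrite("pics/t4.png",cv2.resize(p[50:260,300:480],None,fx=2.8,fy=2.8)[:,:,::-1])
plan(.6735,-.1601,.0265,-69.7)
E
```

```text
[ 0.523  -0.3524] 1.0669 [0.1442 0.0341] 0.091 812
off [-0.002  0.001  0.183] dr [-0.002 -0.002 -0.001] rows 1.3
```

View pics/t4.png

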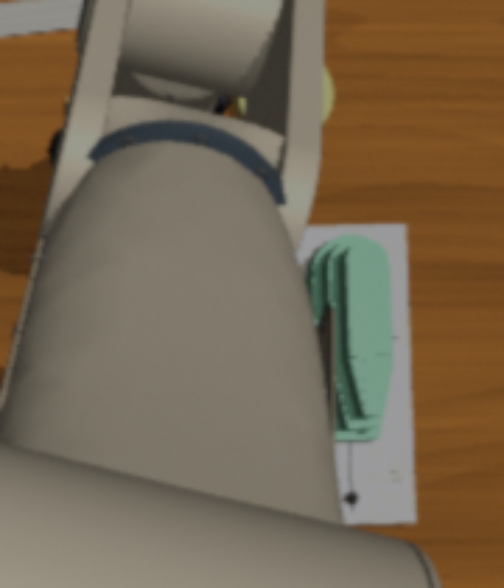

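Small layer centred on the middle one (difference under 1 mm), noses all up. Next, the caul.

jog_arm:
  increments:
    - {"offset":[-0.002,0.001,0.06],"dr":[0,0,0],"grip":0.9}
    - {"offset":[-0.002,0.001,0.12],"dr":[0,0,0],"grip":0.9}
    - {"offset":[-0.002,0.001,0.16],"dr":[0,0,0],"grip":0.9}
    - {"offset":[-0.002,0.001,0.183],"dr":[0,0,0],"grip":0.9}
    - {"offset":[-0.002,0.001,0.183],"dr":[0,0,0],"grip":0.9}
    - {"offset":[-0.002,0.001,0.183],"dr":[0,0,0],"grip":0.8}
    - {"offset":[-0.002,0.001,0.183],"dr":[0,0,0],"grip":0.7}

```text
clock: 23.95
tool_pos: [0.6732, -0.1594, 0.0255]
tool_rot: [-179.9, -0.1, -69.7]
wrist_force: [-0.1, 0.6, 0.2]
opening: 0.0601
```

jog_arm:
  increments:
    - {"offset":[0,0,0],"dr":[0,0,0],"grip":0.6}
    - {"offset":[0,0,0],"dr":[0,0,0],"grip":0.45}
    - {"offset":[0,0,0],"dr":[0,0,0],"grip":0.45}
    - {"offset":[0,0,0],"dr":[0,0,0],"grip":0.45}
    - {"offset":[0,0,0],"dr":[0,0,0],"grip":0.45}
    - {"offset":[0,0,0],"dr":[0,0,0],"grip":0.45}
    - {"offset":[0,0,0],"dr":[0,0,0],"grip":0.45}
    - {"offset":[0,0,0],"dr":[0,0,0],"grip":0.45}

```text
clock: 24.62
tool_pos: [0.6733, -0.1594, 0.0257]
tool_rot: [-179.9, -0.1, -69.7]
wrist_force: [-0.8, -0.6, 6.3]
opening: 0.0492
```

jog_arm:
  increments:
    - {"offset":[0,0,-0.05],"dr":[0,0,0],"grip":0.45}
    - {"offset":[0,0,-0.15],"dr":[0,0,0],"grip":0.45}
    - {"offset":[0,0,-0.3],"dr":[0,0,0],"grip":0.45}
    - {"offset":[0,0,-0.45],"dr":[0,0,0],"grip":0.45}
    - {"offset":[0,0,-0.58],"dr":[0,0,0],"grip":0.45}
    - {"offset":[0,0,-0.6],"dr":[0,0,0],"grip":0.45}
    - {"offset":[0,0,-0.6],"dr":[0,0,0],"grip":0.45}

```text
clock: 25.2
tool_pos: [0.6747, -0.1596, 0.2103]
tool_rot: [-179.6, -0.3, -69.7]
wrist_force: [0.1, 0.5, -0.7]
opening: 0.0494
```

```bash
python3 -c "
from h import *
plan(.5215,-.3546,.16,-89)"
```

```text
off [0.432 0.706 0.165] dr [-0.007 -0.003  0.321] rows 6.1
```

jog_arm:
  increments:
    - {"offset":[0.432,0.706,0],"dr":[0,0,0.321],"grip":0.45}
    - {"offset":[0.432,0.706,0],"dr":[0,0,0.321],"grip":0.45}
    - {"offset":[0.432,0.706,0],"dr":[0,0,0.321],"grip":0.45}
    - {"offset":[0.432,0.706,0],"dr":[0,0,0.321],"grip":0.45}
    - {"offset":[0.432,0.706,0],"dr":[0,0,0.321],"grip":0.45}
    - {"offset":[0.432,0.706,0],"dr":[0,0,0.321],"grip":0.45}
    - {"offset":[0.432,0.706,0.05],"dr":[0,0,0.321],"grip":0.45}
    - {"offset":[0.432,0.706,0.11],"dr":[0,0,0.321],"grip":0.45}
    - {"offset":[0.432,0.706,0.16],"dr":[0,0,0.321],"grip":0.45}
    - {"offset":[0.432,0.706,0.16],"dr":[0,0,0.321],"grip":0.45}
    - {"offset":[0.432,0.706,0.16],"dr":[0,0,0.321],"grip":0.45}
    - {"offset":[0.432,0.706,0.16],"dr":[0,0,0.321],"grip":0.45}

```text
clock: 26.2
tool_pos: [0.5188, -0.3539, 0.1565]
tool_rot: [180.0, 0.0, -89.0]
wrist_force: [-0.8, -0.1, -0.3]
opening: 0.0494
```

```bash
python3 -c "
from h import *
plan(.5215,-.3546,.1235,-89)"
```

```text
off [ 0.002 -0.009  0.11 ] dr [0.    0.    0.001] rows 0.8
```

jog_arm:
  increments:
    - {"offset":[0.002,-0.009,0.03],"dr":[0,0,0],"grip":0.45}
    - {"offset":[0.002,-0.009,0.06],"dr":[0,0,0],"grip":0.45}
    - {"offset":[0.002,-0.009,0.09],"dr":[0,0,0],"grip":0.45}
    - {"offset":[0.002,-0.009,0.11],"dr":[0,0,0],"grip":0.45}
    - {"offset":[0.002,-0.009,0.11],"dr":[0,0,0],"grip":0.45}
    - {"offset":[0.002,-0.009,0.11],"dr":[0,0,0],"grip":0.45}
    - {"offset":[0.002,-0.009,0.11],"dr":[0,0,0],"grip":0.45}
    - {"offset":[0.002,-0.009,0.11],"dr":[0,0,0],"grip":0.45}

```text
clock: 26.87
tool_pos: [0.5217, -0.3549, 0.1238]
tool_rot: [-180.0, -0.0, -89.0]
wrist_force: [-0.2, -0.1, -0.5]
opening: 0.0489
```

```bash
python3 -c "
from h import *
plan(.5215,-.3546,.1175,-89)"
```

```text
off [-0.001  0.001  0.021] dr [-0.001 -0.     0.   ] rows 0.2
```

jog_arm:
  increments:
    - {"offset":[-0.001,0.001,0.01],"dr":[0,0,0],"grip":0.45}
    - {"offset":[-0.001,0.001,0.021],"dr":[0,0,0],"grip":0.45}
    - {"offset":[-0.001,0.001,0.021],"dr":[0,0,0],"grip":0.45}
    - {"offset":[-0.001,0.001,0.021],"dr":[0,0,0],"grip":0.45}
    - {"offset":[-0.001,0.001,0.021],"dr":[0,0,0],"grip":0.45}

```text
clock: 27.28
tool_pos: [0.521, -0.3543, 0.117]
tool_rot: [180.0, 0.0, -89.0]
wrist_force: [0.5, 0.8, -1.3]
opening: 0.0492
```

jog_arm:
  increments:
    - {"offset":[0,0,0],"dr":[0,0,0],"grip":0.62}
    - {"offset":[0,0,0],"dr":[0,0,0],"grip":0.7}
    - {"offset":[0,0,0],"dr":[0,0,0],"grip":0.8}
    - {"offset":[0,0,0],"dr":[0,0,0],"grip":0.85}
    - {"offset":[0,0,-0.05],"dr":[0,0,0],"grip":0.85}
    - {"offset":[0,0,-0.15],"dr":[0,0,0],"grip":0.85}
    - {"offset":[0,0,-0.3],"dr":[0,0,0],"grip":0.85}
    - {"offset":[0,0,-0.3],"dr":[0,0,0],"grip":0.85}
    - {"offset":[0,0,-0.3],"dr":[0,0,0],"grip":0.85}

```text
clock: 28.03
tool_pos: [0.5227, -0.3555, 0.2104]
tool_rot: [-179.7, -0.2, -89.0]
wrist_force: [0.2, -0.8, -0.2]
opening: 0.0728
```

```bash
python3 -c "
from h import *
plan(.6727,.0032,.2,-127.5)"
```

```text
off [-1.187 -0.521  0.033] dr [-0.006 -0.002  0.642] rows 9.3
```

jog_arm:
  increments:
    - {"offset":[-0.95,-0.42,0],"dr":[0,0,0.642],"grip":0.85}
    - {"offset":[-0.95,-0.42,0],"dr":[0,0,0.642],"grip":0.85}
    - {"offset":[-0.95,-0.42,0],"dr":[0,0,0.642],"grip":0.85}
    - {"offset":[-0.95,-0.42,0],"dr":[0,0,0.642],"grip":0.85}
    - {"offset":[-0.95,-0.42,0],"dr":[0,0,0.642],"grip":0.85}
    - {"offset":[-0.95,-0.42,0],"dr":[0,0,0.642],"grip":0.85}
    - {"offset":[-0.95,-0.42,0],"dr":[0,0,0.642],"grip":0.85}
    - {"offset":[-0.95,-0.42,0],"dr":[0,0,0.642],"grip":0.85}
    - {"offset":[-0.95,-0.42,0],"dr":[0,0,0.642],"grip":0.85}
    - {"offset":[-0.95,-0.42,0],"dr":[0,0,0.642],"grip":0.85}

```text
clock: 28.87
tool_pos: [0.6417, -0.0656, 0.2056]
tool_rot: [179.9, -0.1, -127.3]
wrist_force: [-0.0, -0.4, -0.3]
opening: 0.0725
```

```bash
python3 - <<'E'
from h import *
p,d=r.grab_frame("top");P,R,o=cloud("top",d)
for n,h in(("caul",.106),("weight",.030)):
    for k in r.cut_out("top",n)[:2]:
        try:c,a,s,z,N=fit(k["mask"],P,R,o,h)
        except Exception as e: continue
        print(n,round(k["score"],2),np.round(k["bbox"]),"c",c.round(4),"yaw",round(a,1),"size",s.round(3),"z",round(z,4),N)
plan(.6727,.0032,.08,-127.5)
E
```

```text
caul 0.9 [434. 169.  24.  68.] c [ 0.5201 -0.3507] yaw 0.7 size [0.149 0.053] z 0.1061 1530
weight 0.68 [286. 102.  17.  18.] c [ 0.6914 -0.0212] yaw 177.1 size [0.035 0.027] z 0.0304 123
off [-0.253  0.061  0.421] dr [ 0.001 -0.001 -0.001] rows 3.6
```

jog_arm:
  increments:
    - {"offset":[-0.253,0.061,0],"dr":[0,0,0],"grip":0.85}
    - {"offset":[-0.253,0.061,0.05],"dr":[0,0,0],"grip":0.85}
    - {"offset":[-0.253,0.061,0.15],"dr":[0,0,0],"grip":0.85}
    - {"offset":[-0.253,0.061,0.25],"dr":[0,0,0],"grip":0.85}
    - {"offset":[-0.253,0.061,0.35],"dr":[0,0,0],"grip":0.85}
    - {"offset":[-0.253,0.061,0.42],"dr":[0,0,0],"grip":0.85}
    - {"offset":[-0.253,0.061,0.42],"dr":[0,0,0],"grip":0.85}
    - {"offset":[-0.253,0.061,0.42],"dr":[0,0,0],"grip":0.85}
    - {"offset":[-0.253,0.061,0.42],"dr":[0,0,0],"grip":0.85}

```text
clock: 29.77
tool_pos: [0.6745, 0.0032, 0.0825]
tool_rot: [-179.9, 0.1, -127.6]
wrist_force: [1.0, 0.4, -0.1]
opening: 0.0724
```

```bash
python3 - <<'E'
from h import *
p,d=r.grab_frame("scene");cv2.imwrite("pics/s2.png",cv2.resize(p[180:340,110:430],None,fx=2.4,fy=2.4)[:,:,::-1])
plan(.6727,.0032,.028,-127.5)
E
```

```text
off [0.005 0.006 0.183] dr [-0.002  0.002 -0.001] rows 1.3
```

View pics/s2.png

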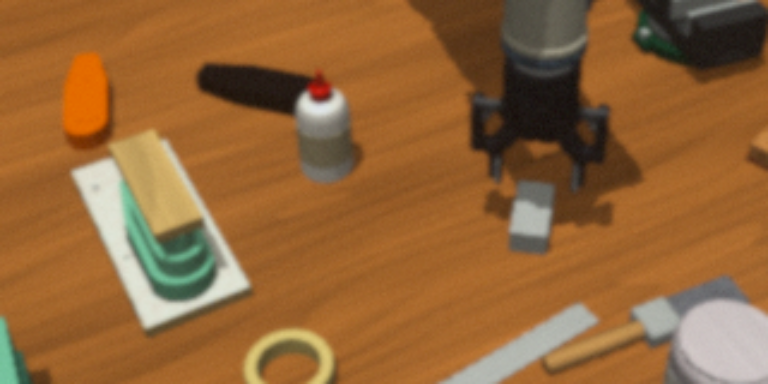

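The stack with the caul stands neatly (crop 160,185), and the jaws straddle the weight (530,215) across its width. Gripping it firmly.

jog_arm:
  increments:
    - {"offset":[0.005,0.006,0.06],"dr":[0,0,0],"grip":0.85}
    - {"offset":[0.005,0.006,0.12],"dr":[0,0,0],"grip":0.85}
    - {"offset":[0.005,0.006,0.16],"dr":[0,0,0],"grip":0.85}
    - {"offset":[0.005,0.006,0.182],"dr":[0,0,0],"grip":0.75}
    - {"offset":[0.005,0.006,0.182],"dr":[0,0,0],"grip":0.65}
    - {"offset":[0.005,0.006,0.182],"dr":[0,0,0],"grip":0.6}
    - {"offset":[0.005,0.006,0.182],"dr":[0,0,0],"grip":0.6}
  squeeze: 80

```text
clock: 30.4
tool_pos: [0.6722, 0.0041, 0.0276]
tool_rot: [-179.9, 0.1, -127.5]
wrist_force: [-0.5, -0.9, 1.0]
opening: 0.0515
```

jog_arm:
  increments:
    - {"offset":[0,0,0],"dr":[0,0,0],"grip":0.5}
    - {"offset":[0,0,0],"dr":[0,0,0],"grip":0.3}
    - {"offset":[0,0,0],"dr":[0,0,0],"grip":0.3}
    - {"offset":[0,0,0],"dr":[0,0,0],"grip":0.3}
    - {"offset":[0,0,0],"dr":[0,0,0],"grip":0.3}
    - {"offset":[0,0,0],"dr":[0,0,0],"grip":0.3}
    - {"offset":[0,0,0],"dr":[0,0,0],"grip":0.3}
    - {"offset":[0,0,0],"dr":[0,0,0],"grip":0.3}

```text
clock: 31.07
tool_pos: [0.672, 0.0039, 0.0279]
tool_rot: [-179.9, 0.0, -127.5]
wrist_force: [-1.9, -2.2, 6.7]
opening: 0.0385
```

jog_arm:
  increments:
    - {"offset":[0,0,-0.02],"dr":[0,0,0],"grip":0.3}
    - {"offset":[0,0,-0.05],"dr":[0,0,0],"grip":0.3}
    - {"offset":[0,0,-0.1],"dr":[0,0,0],"grip":0.3}
    - {"offset":[0,0,-0.18],"dr":[0,0,0],"grip":0.3}
    - {"offset":[0,0,-0.28],"dr":[0,0,0],"grip":0.3}
    - {"offset":[0,0,-0.38],"dr":[0,0,0],"grip":0.3}
    - {"offset":[0,0,-0.48],"dr":[0,0,0],"grip":0.3}
    - {"offset":[0,0,-0.58],"dr":[0,0,0],"grip":0.3}
    - {"offset":[0,0,-0.65],"dr":[0,0,0],"grip":0.3}
    - {"offset":[0,0,-0.65],"dr":[0,0,0],"grip":0.3}
    - {"offset":[0,0,-0.65],"dr":[0,0,0],"grip":0.3}

```text
clock: 31.98
tool_pos: [0.6718, 0.0041, 0.2232]
tool_rot: [-179.9, 0.1, -127.5]
wrist_force: [-0.5, 0.2, -7.5]
opening: 0.039
```

```bash
python3 -c "
from h import *
plan(.521,-.3538,.22,-89)"
```

```text
off [ 1.253 -0.327  0.009] dr [-0.003  0.001 -0.642] rows 9.3
```

jog_arm:
  increments:
    - {"offset":[0.07,-0.02,0],"dr":[0,0,-0.05],"grip":0.3}
    - {"offset":[0.16,-0.04,0],"dr":[0,0,-0.12],"grip":0.3}
    - {"offset":[0.26,-0.07,0],"dr":[0,0,-0.2],"grip":0.3}
    - {"offset":[0.36,-0.1,0],"dr":[0,0,-0.28],"grip":0.3}
    - {"offset":[0.46,-0.12,0],"dr":[0,0,-0.36],"grip":0.3}
    - {"offset":[0.56,-0.15,0],"dr":[0,0,-0.44],"grip":0.3}
    - {"offset":[0.66,-0.17,0],"dr":[0,0,-0.52],"grip":0.3}
    - {"offset":[0.74,-0.19,0],"dr":[0,0,-0.58],"grip":0.3}
    - {"offset":[0.8,-0.21,0],"dr":[0,0,-0.62],"grip":0.3}
    - {"offset":[0.8,-0.21,0],"dr":[0,0,-0.64],"grip":0.3}
    - {"offset":[0.8,-0.21,0],"dr":[0,0,-0.64],"grip":0.3}

```text
clock: 32.9
tool_pos: [0.5736, -0.2251, 0.2193]
tool_rot: [179.8, 0.1, -89.2]
wrist_force: [0.8, -0.8, -6.3]
opening: 0.0388
```

```bash
python3 -c "
from h import *
plan(.5207,-.354,.18,-89)"
```

```text
off [0.427 0.182 0.131] dr [ 0.003  0.001 -0.003] rows 3.5
```

jog_arm:
  increments:
    - {"offset":[0.08,0.04,0],"dr":[0,0,0],"grip":0.3}
    - {"offset":[0.17,0.08,0],"dr":[0,0,0],"grip":0.3}
    - {"offset":[0.26,0.12,0],"dr":[0,0,0],"grip":0.3}
    - {"offset":[0.35,0.155,0],"dr":[0,0,0],"grip":0.3}
    - {"offset":[0.41,0.175,0.02],"dr":[0,0,0],"grip":0.3}
    - {"offset":[0.427,0.182,0.05],"dr":[0,0,0],"grip":0.3}
    - {"offset":[0.427,0.182,0.08],"dr":[0,0,0],"grip":0.3}
    - {"offset":[0.427,0.182,0.11],"dr":[0,0,0],"grip":0.3}
    - {"offset":[0.427,0.182,0.13],"dr":[0,0,0],"grip":0.3}
    - {"offset":[0.427,0.182,0.13],"dr":[0,0,0],"grip":0.3}
    - {"offset":[0.427,0.182,0.13],"dr":[0,0,0],"grip":0.3}
    - {"offset":[0.427,0.182,0.13],"dr":[0,0,0],"grip":0.3}

```text
clock: 33.9
tool_pos: [0.5233, -0.353, 0.1827]
tool_rot: [-180.0, -0.0, -89.0]
wrist_force: [0.7, 0.0, -6.9]
opening: 0.0387
```

```bash
python3 -c "
from h import *
plan(.5207,-.354,.14,-89)"
```

```text
off [0.003 0.009 0.142] dr [-0.    -0.    -0.001] rows 1.0
```

jog_arm:
  increments:
    - {"offset":[0.003,0.009,0.03],"dr":[0,0,0],"grip":0.3}
    - {"offset":[0.003,0.009,0.06],"dr":[0,0,0],"grip":0.3}
    - {"offset":[0.003,0.009,0.09],"dr":[0,0,0],"grip":0.3}
    - {"offset":[0.003,0.009,0.12],"dr":[0,0,0],"grip":0.3}
    - {"offset":[0.003,0.009,0.14],"dr":[0,0,0],"grip":0.3}
    - {"offset":[0.003,0.009,0.14],"dr":[0,0,0],"grip":0.3}
    - {"offset":[0.003,0.009,0.14],"dr":[0,0,0],"grip":0.3}
    - {"offset":[0.003,0.009,0.14],"dr":[0,0,0],"grip":0.3}
    - {"offset":[0.003,0.009,0.14],"dr":[0,0,0],"grip":0.3}

```text
clock: 34.65
tool_pos: [0.5204, -0.3548, 0.141]
tool_rot: [-180.0, -0.0, -89.1]
wrist_force: [-0.0, -0.2, -7.0]
opening: 0.0384
```

```bash
python3 - <<'E'
from h import *
plan(.5207,-.354,.1345,-89)
p,d=r.grab_frame("scene");cv2.imwrite("pics/s3.png",cv2.resize(p[170:330,90:250],None,fx=3.5,fy=3.5)[:,:,::-1])
E
```

```text
off [-0.003 -0.001  0.022] dr [-0.001 -0.001 -0.002] rows 0.2
```

View pics/s3.png

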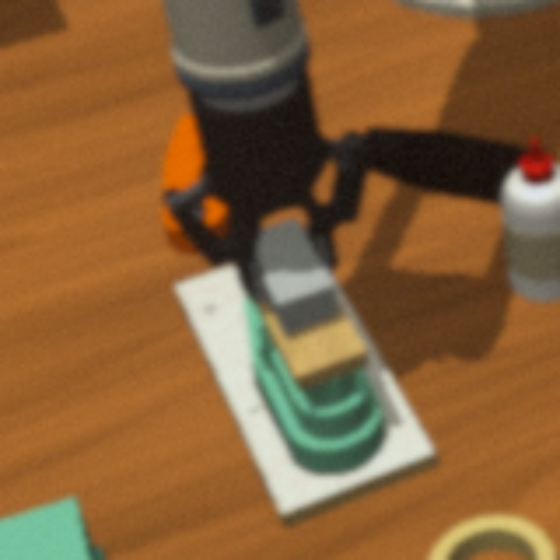

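The weight is level, just above the caul and centred. Lowering until the force shows contact.

jog_arm:
  increments:
    - {"offset":[-0.003,-0.001,0.008],"dr":[0,0,0],"grip":0.3}
    - {"offset":[-0.003,-0.001,0.016],"dr":[0,0,0],"grip":0.3}
    - {"offset":[-0.003,-0.001,0.022],"dr":[0,0,0],"grip":0.3}
    - {"offset":[-0.003,-0.001,0.022],"dr":[0,0,0],"grip":0.3}
    - {"offset":[-0.003,-0.001,0.022],"dr":[0,0,0],"grip":0.3}
    - {"offset":[-0.003,-0.001,0.022],"dr":[0,0,0],"grip":0.3}

```text
clock: 35.2
tool_pos: [0.5203, -0.3537, 0.1339]
tool_rot: [-180.0, 0.0, -89.1]
wrist_force: [-0.7, 0.2, -5.1]
opening: 0.0385
```

jog_arm:
  increments:
    - {"offset":[0,0,0.003],"dr":[0,0,0],"grip":0.3}
    - {"offset":[0,0,0.003],"dr":[0,0,0],"grip":0.3}
    - {"offset":[0,0,0.003],"dr":[0,0,0],"grip":0.3}
    - {"offset":[0,0,0.003],"dr":[0,0,0],"grip":0.3}

```text
clock: 35.53
tool_pos: [0.5203, -0.3537, 0.1339]
tool_rot: [-180.0, -0.0, -89.1]
wrist_force: [-3.5, 2.9, 6.1]
opening: 0.0386
```

jog_arm:
  increments:
    - {"offset":[0,0,0],"dr":[0,0,0],"grip":0.5}
    - {"offset":[0,0,0],"dr":[0,0,0],"grip":0.6}
    - {"offset":[0,0,0],"dr":[0,0,0],"grip":0.7}
    - {"offset":[0,0,0],"dr":[0,0,0],"grip":0.75}
    - {"offset":[0,0,-0.05],"dr":[0,0,0],"grip":0.75}
    - {"offset":[0,0,-0.15],"dr":[0,0,0],"grip":0.75}
    - {"offset":[0,0,-0.3],"dr":[0,0,0],"grip":0.75}
    - {"offset":[0,0,-0.35],"dr":[0,0,0],"grip":0.75}
    - {"offset":[0,0,-0.35],"dr":[0,0,0],"grip":0.75}

```text
clock: 36.28
tool_pos: [0.5226, -0.3553, 0.2435]
tool_rot: [-179.6, -0.3, -89.1]
wrist_force: [0.2, -0.4, 0.5]
opening: 0.0641
```

jog_arm:
  increments:
    - {"offset":[-0.8,0,0],"dr":[0,0,0],"grip":0.75}
    - {"offset":[-0.8,0,0],"dr":[0,0,0],"grip":0.75}
    - {"offset":[-0.8,0,0],"dr":[0,0,0],"grip":0.75}
    - {"offset":[-0.8,0,0],"dr":[0,0,0],"grip":0.75}
    - {"offset":[-0.8,0,0],"dr":[0,0,0],"grip":0.75}
    - {"offset":[-0.8,0,0],"dr":[0,0,0],"grip":0.75}
    - {"offset":[-0.8,0,0],"dr":[0,0,0],"grip":0.75}
    - {"offset":[-0.8,0,0],"dr":[0,0,0],"grip":0.75}
    - {"offset":[-0.8,0,0],"dr":[0,0,0],"grip":0.75}
    - {"offset":[-0.8,0,0],"dr":[0,0,0],"grip":0.75}

```text
clock: 37.12
tool_pos: [0.5166, -0.1146, 0.2377]
tool_rot: [180.0, -0.0, -89.1]
wrist_force: [-0.6, -0.6, 0.2]
opening: 0.064
```

```bash
python3 - <<'E'
from h import *
p,d=r.grab_frame("top");P,R,o=cloud("top",d)
roi=np.zeros((420,560),bool);roi[120:240,390:460]=1
for n,h in(("weight",.136),("caul",.106),("small",.091),("mid",.066),("large",.041)):
    s=roi&(abs(P[...,2]-h)<.004);print(n,*[np.round(x,4) for x in fit(s,P,R,o,h,.004)])
for n in("glue_bottle","tape_roll"):
    k=r.cut_out("top",n)
    if k:print(n,np.round(k[0]["bbox"]))
a=cv2.resize(p[120:240,390:470],(400,600),interpolation=2)
p,d=r.grab_frame("scene");b=cv2.resize(p[190:340,110:210],(400,600),interpolation=2)
cv2.imwrite("pics/f.png",np.hstack([a,b])[:,:,::-1])
E
```

```text
weight [ 0.5238 -0.3507] -178.9576 [0.0774 0.0406] 0.1362 643
caul [ 0.5203 -0.3511] -178.286 [0.1497 0.0532] 0.1062 742
small [ 0.5183 -0.3287] -178.9884 [0.1121 0.0016] 0.0936 18
mid [ 0.5166 -0.3403] 7.7917 [0.1527 0.0315] 0.0659 177
large [ 0.5194 -0.3427] -172.0182 [0.1761 0.0526] 0.0411 303
glue_bottle [342. 186.  28.  29.]
tape_roll [400.  84.  35.  34.]
```

View pics/f.png

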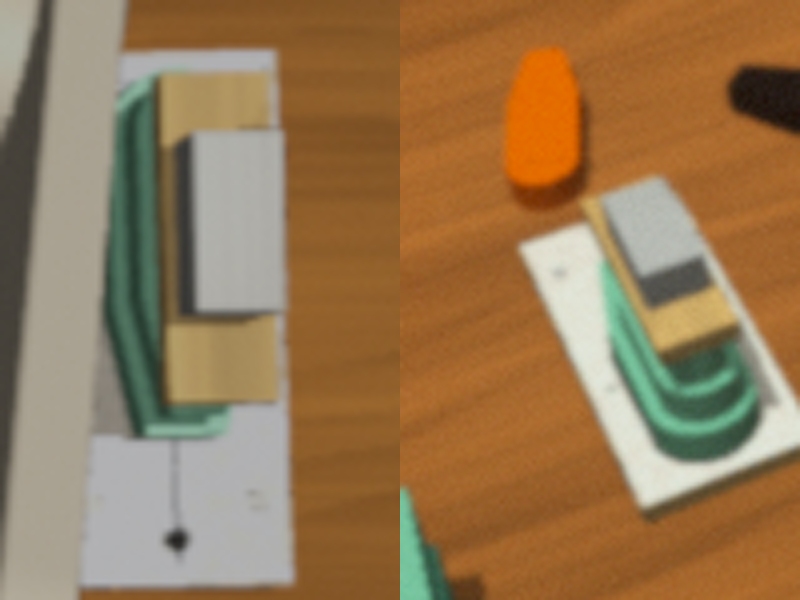

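All five pieces are stacked flat at the right heights, the weight is about 3.5 mm from the caul's centre, and the bottle and tape have not moved. Handing in.

```bash
python3 -c "
from rig import r
print(r.state()['joint_velocities'].round(2)); print(r.job_done())"
```

```text
[ 0.4  -0.13  0.09  0.02  0.03  0.11]
the job is handed in; nothing more can be done
None
```

I stacked the large, middle and small layers on the drawn outline with their noses to its round end. The caul then went on top and the weight on the caul. I handed the job in at about 37 s; no verdict is reported.

My last checks, by the top camera:

| Piece | Offset from | Measured offset |
|---|---|---|
| Large layer | drawn outline | about 3 mm, mostly across |
| Middle layer | large layer | about 2 mm |
| Small layer | middle layer | under 1 mm |
| Caul | small layer | about 3 mm |
| Weight | caul | about 3.5 mm |

- **Fit:** All offsets are inside the limits. The heights came out at 41, 66, 91, 106 and 136 mm, and the pieces are in line within about 1°.
- **Release:** The gripper is open and clear of the stack. The bottle and tape roll show in the same pixels as at the start, to within 2 pixels.
- **Disagreements:** The camera read the stack about 2 mm further to +y than the tool position did, so I aimed between the two. In the last picture the arm and the caul hid part of the layers. The layer figures are therefore from the earlier, mostly clear views, and the last picture's own layer fits are not usable.

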